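Find the cover release by feel and pop the chassis open

TASK

The cover of the grey 19-inch chassis is held by a spring catch in an unmarked finger notch somewhere along the top edge nearest the robot. Start at one end of that edge, slide a fingertip lightly along its top towards the other end until it comes to the notch, then press down inside the notch until the cover springs ajar, and take the hand away. Do it by touch alone: grip or lift nothing, do not raise the cover beyond where its springs leave it, and leave the other things on the bench where they are.

Things in the scene. Friction and masses are not known exactly. Their poses are not given: they have to be found in the camera images.
- chassis: low grey metal electronics case fixed on the bench, 300 mm deep (x), 440 wide (y), 96 high. Origin: centre of its underside, on the bench; x points from the release edge to the hinged edge, z up. Along the top nearest the robot runs the release edge, a rigid flat rail: x = -150 to -118 mm, y = -220 to 220, top at z = 96; the cover starts at x = -117, 1 mm lower. Two knobs stand 14 mm out of the front panel at z = 38
- edge_mid (a point): middle of the release edge, on the rail's top plane (chassis x = -134, y = 0, z = 96 mm), axes as the chassis. The notch is a gap 50 mm long cut right across the rail, open above and towards the robot, with a pad for its floor; its middle lies within 65 mm of this point along the edge, but differs from unit to unit and is not told: feel (or look) for it
- catch (a joint): spring catch worked by the press pad on the notch's floor, rad: 0 at rest, 0.2 fully pressed (middle of the pad 8 mm lower). Pad 42 mm long (y), 26 wide (x = -148 to -122 mm of the chassis), top 10 mm below the rail's. It frees the cover at about 0.12 rad (5 mm of travel, 4 to 7 N on the pad's middle) and springs back when let go
- cover (a joint): angle of the cover, rad: 0 shut and latched. A 267 x 438 x 4 mm sheet hinged along the chassis's top edge away from the robot. Once freed, its springs lift it at once to about 0.13 rad and hold it there, its free edge some 30 mm up, just behind the notch
- screwdriver: screwdriver with a red handle, 190 mm long, 25 mm high, lying in front of the chassis; origin on the bench below its middle
- loose_knob: loose black control knob, 36 mm across and 22 mm high, on the bench in front of the chassis; origin at the centre of its underside
- solder_reel: grey solder reel standing on end in front of the chassis, 60 mm across, 50 mm high; origin at the centre of its underside
- multimeter: grey hand multimeter lying beside the chassis, 150 x 75 x 44 mm; origin at the centre of its underside
- spray_can: spray can standing beside the chassis, 52 mm across, 170 mm high; origin at the centre of its underside
- mug: white mug beside the chassis, 80 mm across, 90 mm high; origin at the centre of its underside
- parts_tray: grey divided tray of small parts beside the chassis, 130 x 100 x 30 mm; origin at the centre of its underside
- pliers: pliers with red handles lying beside the chassis, about 140 mm long, 12 mm high; origin at the pivot, on the bench

How it is judged:
By the outcome, as a careful person would: the job done as asked, in the order asked, and still so for the second after the job is handed in, with the robot touching nothing.
It also fails if it takes over 72 s, if anything falls off the work surface, if the arm or the gripper's body presses on something with over 40 N, if the wrist force passes 120 N, or if a joint passes its speed limit or range.

ROBOT

A 6-joint arm with a two-finger parallel gripper is mounted at the origin on the work surface. World frame = base frame: x ahead of the robot, y to its left, z up, the work surface at z = 0. Lengths are in m, angles in rad, forces in N, time in s.
With the tool pointing down it reaches from about 0.3 to 0.875 m from the base axis. Payload 6.4 kg.
Tool frame: the origin (TCP) lies at the very end of the fingers, on their centre line; the grasp point (between the pads) lies 19 mm behind it; z points along the fingers, y is the line along which they close (so a half turn about z gives the same grasp; the last joint's range is limited). The gripper opens to 85 mm and grips with 20 to 120 N. Pads are 22 mm wide; open, the fingers measure 114 mm over their backs; the gripper's body (76 mm by 85 mm) begins 54 mm behind the grasp point. The pads swing forward as they close: fully open they stand 13 mm farther back than shut.
Start: joints at [1.131, 0.181, 1.607, -0, 1.354, -0.206], TCP at [0.133, 0.559, 0.231] pointing down, gripper open.
Joint ranges: [-2.99, 2.99], [-0.89, 2.07], [0.3, 2.58], [-1.14, 4.28], [0, 2.63], [-3.12, 3.12]. Speed limits (rad/s): [2.57, 2.57, 3.01, 3.14, 3.14, 3.14].

INTERFACE

Orientations are given as a unit quaternion [w, x, y, z].
In Python, from bench import ctrl, camera, calibration, order, outline_of gives the robot as it stands.
- The arm moves only by the tool move_arm, never from a script. Its argument "series" is a list that holds one entry, the list of rows, each a list of 5 numbers: the opening, from 0 (shut) to 1 (fully open), then the shift along the tool's x, y, z in mm, then the turn about the tool's z in rad. A call has exactly 10 rows; each row is the pose to reach, as a shift and turn from the pose commanded when the call began, along the tool's axes at that moment; what a row does not reach only later rows make up. A row lasts 1/12 s, in which the tool goes at most 41.7 mm and 7.16 degrees, less where a joint would pass 70% of its speed; a pose out of reach is approached as far as the arm can. A call with a gripper value outside its range is refused whole. The fingers move at their own pace and stop on an object; the grip force is fixed at half the most. Time passes only in rows, so rows that repeat a pose let the fingers close, or fill a call up. It gives the time, the measured TCP pose, the force, the opening and the grip force at its end, in the units of the state.
- ctrl.get_obs(): the state, without advancing time (a new reading comes with each control period).
- camera(name): name is "side" or "top"; returns (picture, depth): 384x512x3 uint8, blue, green, red; 384x512 float32, m along the optical axis (not along the pixel's ray), 0 where there is no reading.
- calibration(name): a dict with "intrinsics" (3x3 intrinsics, pixels), "rvec" (rotation vector, rad) and "tvec" (3), from world to camera coordinates, as OpenCV has them. Camera axes: x right, y down, z forward; pixel columns grow to the right and rows downward; lengths in m; the calibration is good to about 2 mm. A picture is of the moment at which its call begins. calibration takes no time and is no camera call.
- order.hand_in(): hands the job in; it is judged then, once.
Trained networks look in the newest picture that a camera, given by its name, has taken for a name from the list of things; names that differ only in an ending like _2 or _b are one class to them, and where a whole thing is asked for, a point or a joint stands for the part that bears it (a point fixed in the world has none). Each returns a list of dicts, best first, with "conf" (0 to 1); they miss things now and then, are a little off and sometimes report something else, mostly with a low value. They report only what shows in the picture. A call takes as long as a camera call.
- outline_of(target, camera): "region" (384x512 bool, what is visible of it) and "bbox" ([centre column, centre row, width, height] in pixels, round what is visible of it).
The state is a dict: "time_s": time; "q": joint angles; "dq": joint speeds; "joint_efforts": joint torques, N m; "eef_pos": TCP position; "eef_rot": TCP orientation; "wrist_force": force on the tool from outside, world axes, zero at the start; "torque": the same for the moment, N m; "opening": opening from 0.0 (shut) to 1.0 (fully open); "grasp_force": force on a finger pad.
Only numpy, scipy, OpenCV 4.12 (cv2) and the standard library are available. Lean on these libraries where they do the work, as an engineer would, in place of code of your own. Each camera call takes 0.05 s, during which the arm holds its last target. There are 200 camera calls.

## Working session

There is one attempt and no reset: what is moved stays moved. The work goes in short steps, Python scripts to look and compute and a tool call to move; the robot and the scene stay as the last step left them, time stands still between calls to the robot, and variables do not carry over. Pictures are saved under pics/ and viewed, at most 10 in all, crops included, and the job is handed in when it is done.

Besides the shell and the picture viewer there is one more tool, called after "Call:" as name([rows], argument=value, ...), one row to a line, values as JSON. move_arm: Moves the arm, as the interface text tells. Its arguments: {"type":"object","properties":{"series":{"type":"array","items":{"type":"array","items":{"type":"array","items":{"type":"number"}}}}},"required":["series"]}

```bash
mkdir -p pics
cat > h.py <<'E'
import numpy as np,cv2
from bench import ctrl,camera,calibration,order,outline_of
def cloud(n):
    im,d=camera(n);c=calibration(n);K=np.array(c["intrinsics"]);R=cv2.Rodrigues(np.array(c["rvec"],float))[0];t=np.array(c["tvec"]).ravel()
    v,u=np.mgrid[:384,:512];P=np.stack([(u-K[0,2])*d/K[0,0],(v-K[1,2])*d/K[1,1],d],-1)
    W=(P-t)@R; W[d==0]=np.nan
    return im,W
E
python3 - <<'E'
from h import *
for n in("top","side"):
    im,W=cloud(n);cv2.imwrite(f"pics/{n}0.png",im);np.save(n+"0.npy",W)
    r=outline_of("chassis",n)
    if r:
        m=r[0]["region"];print(n,r[0]["conf"],r[0]["bbox"])
        p=W[m];p=p[(p[:,2]>.085)&(p[:,2]<.11)]
        rect=cv2.minAreaRect((p[:,:2]*1000).astype(np.float32));print(rect,cv2.boxPoints(rect),np.median(p[:,2]))
o=ctrl.get_obs();print(o["eef_pos"],o["eef_rot"],o["wrist_force"],o["opening"],o["time_s"])
E
```

```text
top 0.91 [298.6, 182.4, 170.2, 126.2]
((612.2854614257812, -97.00733947753906), (440.3843688964844, 300.9466857910156), 81.08269500732422) [[ 429.49915 -291.21338]
 [ 726.80835 -337.86276]
 [ 795.0718    97.1987 ]
 [ 497.76257  143.84808]] 0.0951625909555664
side 0.63 [364.6, 337.2, 82.4, 81.4]
((0.0, 0.0), (0.0, 0.0), 0.0) [[0. 0.]
 [0. 0.]
 [0. 0.]
 [0. 0.]] nan
[0.13305757 0.55906575 0.23073064] [-1.70836069e-04  1.16625503e-01  9.93175819e-01 -5.05550896e-04] [ 0.11574748  0.66517999 -0.12734088] 0.9997382929617145 0.2
  return _methods._mean(a, axis=axis, dtype=dtype,
  ret = ret.dtype.type(ret / rcount)
```

View pics/top0.png

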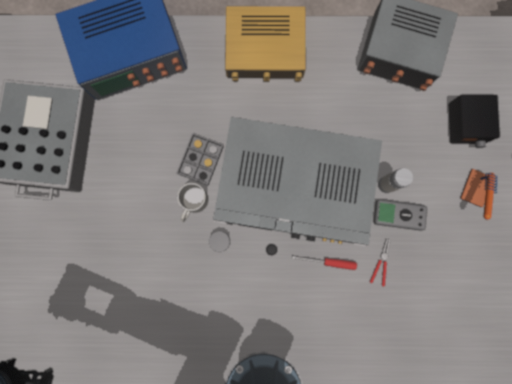

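View pics/side0.png

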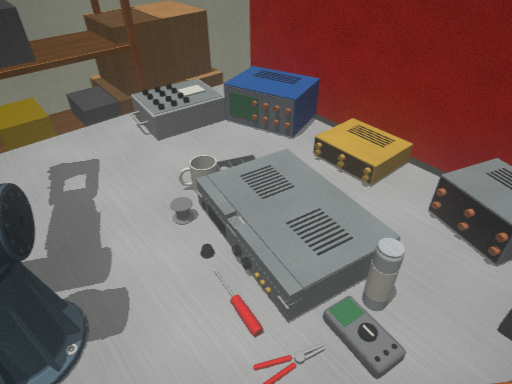

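The top view shows the chassis with its near edge from (217,222) to (372,241) and what may be the notch near (284,223). The side view shows it near (235,222). The mug, reel and tray lie off the left end of the edge, and the screwdriver and loose knob in front of it.

Run:
```python
from h import *
a=np.deg2rad(81.083-90);X=np.array([np.cos(a),np.sin(a)]);Y=np.array([-np.sin(a),np.cos(a)]);C=np.array([.6123,-.0970])
for n in("top","side"):
    W=np.load(n+"0.npy");L=np.stack([(W[...,:2]-C)@X,(W[...,:2]-C)@Y,W[...,2]],-1).reshape(-1,3)*1000
    L=L[~np.isnan(L[:,0])]
    print(n)
    for x0,x1 in((-147,-123),):
        for y in range(-220,220,8 if n=="side" else 10):
            s=L[(L[:,0]>x0)&(L[:,0]<x1)&(L[:,1]>=y)&(L[:,1]<y+10)&(L[:,2]>40)]
            print(y+5,len(s),*(np.round(np.percentile(s[:,2],[10,50,90]),0) if len(s) else ()),end=' | ')
    p=L[(abs(L[:,0])<160)&(abs(L[:,1])<235)&(L[:,2]>90)]
    print("\n",np.percentile(p,[.5,50,99.5],axis=0).round(1))
im=cv2.imread("pics/top0.png");cv2.imwrite("pics/c1.png",cv2.resize(im[200:255,205:385],None,fx=4.4,fy=4.4,interpolation=2))
```

```text
top
-215 30 94.0 97.0 99.0 | -205 30 92.0 96.0 99.0 | -195 31 92.0 95.0 99.0 | -185 30 93.0 96.0 100.0 | -175 32 93.0 96.0 98.0 | -165 29 93.0 96.0 98.0 | -155 32 94.0 96.0 99.0 | -145 33 93.0 96.0 99.0 | -135 29 93.0 96.0 100.0 | -125 35 92.0 96.0 99.0 | -115 30 94.0 96.0 99.0 | -105 32 93.0 96.0 99.0 | -95 30 92.0 95.0 99.0 | -85 31 93.0 96.0 100.0 | -75 31 93.0 95.0 99.0 | -65 29 92.0 95.0 97.0 | -55 33 93.0 96.0 99.0 | -45 31 91.0 95.0 98.0 | -35 30 93.0 95.0 98.0 | -25 33 93.0 95.0 99.0 | -15 29 93.0 96.0 99.0 | -5 35 66.0 93.0 99.0 | 5 28 82.0 86.0 90.0 | 15 30 82.0 85.0 88.0 | 25 28 83.0 85.0 88.0 | 35 32 84.0 87.0 88.0 | 45 28 64.0 84.0 97.0 | 55 31 93.0 96.0 98.0 | 65 30 91.0 95.0 98.0 | 75 30 92.0 96.0 100.0 | 85 32 93.0 96.0 98.0 | 95 30 93.0 97.0 100.0 | 105 30 94.0 96.0 98.0 | 115 30 92.0 95.0 101.0 | 125 31 92.0 95.0 98.0 | 135 30 94.0 96.0 99.0 | 145 31 93.0 95.0 98.0 | 155 32 93.0 96.0 98.0 | 165 30 94.0 96.0 99.0 | 175 29 94.0 96.0 99.0 | 185 31 92.0 96.0 99.0 | 195 30 92.0 96.0 100.0 | 205 34 93.0 96.0 98.0 | 215 26 94.0 97.0 99.0 | 
 [[-148.9 -216.7   90.2]
 [  -1.
[... 740 characters left out ...]
 85.0 86.0 | 17 32 66.0 85.0 87.0 | 25 30 66.0 85.0 87.0 | 33 32 66.0 86.0 87.0 | 41 27 66.0 86.0 89.0 | 49 64 81.0 90.0 96.0 | 57 24 94.0 95.0 96.0 | 65 23 94.0 95.0 96.0 | 73 28 94.0 95.0 97.0 | 81 23 94.0 95.0 96.0 | 89 25 94.0 95.0 96.0 | 97 28 94.0 96.0 96.0 | 105 25 95.0 96.0 97.0 | 113 21 95.0 96.0 97.0 | 121 24 94.0 95.0 97.0 | 129 21 94.0 95.0 97.0 | 137 22 94.0 95.0 96.0 | 145 23 95.0 95.0 97.0 | 153 22 95.0 96.0 96.0 | 161 19 94.0 95.0 96.0 | 169 21 94.0 95.0 96.0 | 177 22 94.0 95.0 96.0 | 185 20 94.0 95.0 96.0 | 193 19 94.0 95.0 96.0 | 201 20 94.0 95.0 96.0 | 209 18 94.0 95.0 96.0 | 217 13 94.0 95.0 96.0 | 
 [[-152.1 -218.9   91. ]
 [ -18.6  -57.6   94.6]
 [ 146.   215.2   97.3]]
```

View pics/c1.png

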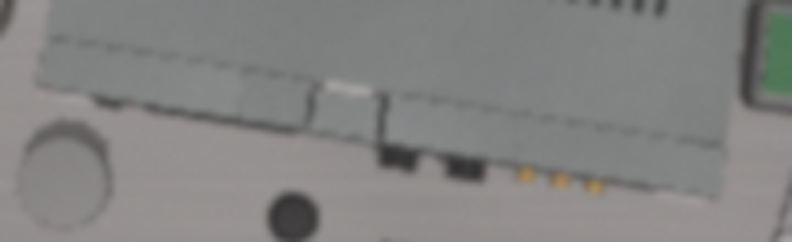

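The notch is a 50 mm dip centred at about chassis y = +24. I'll start at the left end (+y) with the fingers shut and tool y along the edge.

Call:
move_arm([
  [[0,-25,-18,0,-0.078],[0,-50,-36,0,-0.078],[0,-80,-57,0,-0.078],[0,-110,-79,0,-0.078],[0,-140,-100,0,-0.078],[0,-170,-122,0,-0.078],[0,-200,-143,0,-0.078],[0,-225,-161,0,-0.078],[0,-240,-172,0,-0.078],[0,-250,-179,0,-0.078]],
])

```text
time_s: 1.03
eef_pos: [0.3363, 0.3254, 0.2313]
eef_rot: [0.0, 0.079, 0.997, -0.0]
wrist_force: [-0.1, 0.4, -0.6]
opening: -0.002
grasp_force: 0.0
```

```bash
cat > s.py <<'E'
from h import *
from scipy.spatial.transform import Rotation as Ro
a=np.deg2rad(81.083-90);X=np.array([np.cos(a),np.sin(a)]);Y=np.array([-np.sin(a),np.cos(a)]);C=np.array([.6123,-.0970])
o=ctrl.get_obs();p=np.array(o["eef_pos"]);q=o["eef_rot"];R=Ro.from_quat([*q[1:],q[0]]).as_matrix()
L=np.array([(p[:2]-C)@X,(p[:2]-C)@Y,p[2]])*1000
print("chassis mm",L.round(1),"F",np.round(o["wrist_force"],2),"open",round(o["opening"],3),"t",o["time_s"])
print("tooly ang",np.rad2deg(np.arctan2(R[1,1],R[0,1])),"tilt z",R[:,2].round(4))
g=C+X*-.138+Y*.205
d=np.array([*g,.13])-p;print("to start, tool mm",(R.T@d*1000).round(1))
E
python3 s.py
```

```text
chassis mm [-338.2  374.6  231.3] F [-0.13  0.37 -0.6 ] open -0.002 t 1.0333
tooly ang 80.93631588403998 tilt z [ 3.e-04 -4.e-04 -1.e+00]
to start, tool mm [-200.6 -169.   101.4]
```

Call:
move_arm([
  [[0,-25,-21,0,0],[0,-55,-46,0,0],[0,-85,-72,0,0],[0,-115,-97,10,0],[0,-145,-122,25,0],[0,-170,-143,45,0],[0,-190,-160,65,0],[0,-200,-168,85,0],[0,-200,-168,101,0],[0,-200,-168,101,0]],
])

```text
time_s: 1.87
eef_pos: [0.5042, 0.1292, 0.1265]
eef_rot: [-0.003, 0.079, 0.997, -0.0]
wrist_force: [-1.6, 0.0, 0.2]
opening: -0.002
grasp_force: 0.0
```

```bash
python3 s.py
```

```text
chassis mm [-141.9  206.7  126.5] F [-1.59  0.02  0.23] open -0.002 t 1.8667
tooly ang 80.947985853376 tilt z [-7.e-03 -1.e-04 -1.e+00]
to start, tool mm [-3.8 -1.7 -3.5]
```

Call:
move_arm([
  [[0,0,0,4,0],[0,0,0,10,0],[0,0,0,16,0],[0,0,0,21,0],[0,0,0,25,0],[0,0,0,28,0],[0,0,0,30,0],[0,0,0,30,0],[0,0,0,30,0],[0,0,0,30,0]],
])

```text
time_s: 2.7
eef_pos: [0.5067, 0.1303, 0.1005]
eef_rot: [0.0, 0.078, 0.997, 0.0]
wrist_force: [0.1, 0.4, -0.4]
opening: 0.002
grasp_force: 0.0
```

```bash
python3 s.py
```

```text
chassis mm [-139.6  208.2  100.5] F [ 0.12  0.4  -0.43] open 0.002 t 2.7
tooly ang 81.07455171061137 tilt z [ 5.e-04 -0.e+00 -1.e+00]
to start, tool mm [ -1.6  -3.2 -29.5]
```

Call:
move_arm([
  [[0,0,-3,1,0],[0,0,-3,2,0],[0,0,-3,3,0],[0,0,-3,3.5,0],[0,0,-3,4,0],[0,0,-3,4.5,0],[0,0,-3,5,0],[0,0,-3,5,0],[0,0,-3,5,0],[0,0,-3,5,0]],
])

```text
time_s: 3.53
eef_pos: [0.506, 0.1273, 0.0961]
eef_rot: [-0.0, 0.078, 0.997, -0.0]
wrist_force: [-3.8, -1.0, 6.6]
opening: 0.004
grasp_force: 3.6
```

Call:
move_arm([
  [[0,0,0,-0.3,0],[0,0,-2,-0.3,0],[0,0,-4,-0.3,0],[0,0,-7,-0.3,0],[0,0,-10,-0.3,0],[0,0,-13,-0.3,0],[0,0,-16,-0.3,0],[0,0,-19,-0.3,0],[0,0,-22,-0.3,0],[0,0,-25,-0.3,0]],
])

```text
time_s: 4.37
eef_pos: [0.5026, 0.1026, 0.096]
eef_rot: [0.001, 0.078, 0.997, 0.0]
wrist_force: [0.3, 4.4, 6.2]
opening: -0.001
grasp_force: 2.7
```

```bash
python3 s.py
```

```text
chassis mm [-139.3  180.2   96. ] F [0.33 4.4  6.18] open -0.001 t 4.3667
tooly ang 81.05854419942432 tilt z [ 1.3e-03  6.0e-04 -1.0e+00]
to start, tool mm [ -1.3  24.8 -33.9]
```

Call:
move_arm([
  [[0,0,-3,-0.2,0],[0,0,-6,-0.2,0],[0,0,-10,-0.2,0],[0,0,-14,-0.2,0],[0,0,-18,-0.2,0],[0,0,-22,-0.2,0],[0,0,-26,-0.2,0],[0,0,-30,-0.2,0],[0,0,-34,-0.2,0],[0,0,-38,-0.2,0]],
])

```text
time_s: 5.2
eef_pos: [0.4964, 0.065, 0.096]
eef_rot: [0.0, 0.078, 0.997, 0.0]
wrist_force: [0.9, 3.8, 5.0]
opening: 0.001
grasp_force: 2.8
```

Call:
move_arm([
  [[0,0,-4,0,0],[0,0,-8,0,0],[0,0,-12,0,0],[0,0,-16,0,0],[0,0,-20,0,0],[0,0,-24,0,0],[0,0,-28,0,0],[0,0,-32,0,0],[0,0,-36,0,0],[0,0,-40,0,0]],
])

```text
time_s: 6.03
eef_pos: [0.4902, 0.0255, 0.0961]
eef_rot: [0.0, 0.078, 0.997, 0.0]
wrist_force: [0.3, 3.5, 6.4]
opening: 0.001
grasp_force: 3.0
```

```bash
python3 s.py
```

```text
chassis mm [-139.7  102.1   96.1] F [0.26 3.45 6.37] open 0.001 t 6.0333
tooly ang 81.06618164961186 tilt z [ 6.e-04  5.e-04 -1.e+00]
to start, tool mm [ -1.6 102.9 -33.9]
```

Call:
move_arm([
  [[0,0,-4,0,0],[0,0,-8,0,0],[0,0,-12,0,0],[0,0,-16,0,0],[0,0,-20,0,0],[0,0,-24,0,0],[0,0,-28,0,0],[0,0,-32,0,0],[0,0,-36,0,0],[0,0,-40,0,0]],
])

```text
time_s: 6.87
eef_pos: [0.4837, -0.0141, 0.0958]
eef_rot: [-0.0, 0.078, 0.997, 0.0]
wrist_force: [0.9, 4.2, 5.1]
opening: 0.001
grasp_force: 2.7
```

Call:
move_arm([
  [[0,0,-3,0,0],[0,0,-6,0,0],[0,0,-9,0,0],[0,0,-12,0,0],[0,0,-15,0,0],[0,0,-18,0,0],[0,0,-21,0,0],[0,0,-24,0,0],[0,0,-26,0,0],[0,0,-26,0,0]],
])

```text
time_s: 7.7
eef_pos: [0.4791, -0.0402, 0.0953]
eef_rot: [-0.001, 0.078, 0.997, -0.0]
wrist_force: [0.1, -0.6, -0.7]
opening: 0.003
grasp_force: 0.0
```

```bash
python3 s.py
```

```text
chassis mm [-140.4   35.5   95.3] F [ 0.15 -0.57 -0.73] open 0.003 t 7.7
tooly ang 81.043694632259 tilt z [-1.3e-03 -2.0e-04 -1.0e+00]
to start, tool mm [ -2.2 169.5 -34.8]
```

The force fell to zero at y≈36: the fingertip is over the notch. I'll centre it and go down to the pad.

Call:
move_arm([
  [[0,0,-3,0,0],[0,-1,-6,0,0],[0,-2,-9,0,0],[0,-2,-11,0,0],[0,-2,-11,2,0],[0,-2,-11,4,0],[0,-2,-11,6,0],[0,-2,-11,8,0],[0,-2,-11,8,0],[0,-2,-11,8,0]],
])

```text
time_s: 8.53
eef_pos: [0.4798, -0.0506, 0.0875]
eef_rot: [-0.0, 0.078, 0.997, 0.0]
wrist_force: [0.5, 0.5, -0.2]
opening: -0.003
grasp_force: 0.0
```

```bash
python3 s.py
```

```text
chassis mm [-138.1   25.3   87.5] F [ 0.47  0.49 -0.2 ] open -0.003 t 8.5333
tooly ang 81.08462712092543 tilt z [-6.e-04  2.e-04 -1.e+00]
to start, tool mm [-1.000e-01  1.797e+02 -4.250e+01]
```

Call:
move_arm([
  [[0,0,0,1,0],[0,0,0,2,0],[0,0,0,3,0],[0,0,0,4,0],[0,0,0,5,0],[0,0,0,5.5,0],[0,0,0,6,0],[0,0,0,6.5,0],[0,0,0,7,0],[0,0,0,7,0]],
])

```text
time_s: 9.37
eef_pos: [0.48, -0.0508, 0.081]
eef_rot: [-0.0, 0.078, 0.997, -0.0]
wrist_force: [-2.8, 0.7, 4.8]
opening: -0.004
grasp_force: 2.8
```

```bash
python3 s.py
python3 - <<'E'
from h import *
im,W=cloud("side");cv2.imwrite("pics/side1.png",im[120:330,150:420])
np.save("s1.npy",W)
W0=np.load("side0.npy");m=(W0[...,2]>.09)&(W0[...,2]<.1)
d=(W-W0)[...,2][m];print("raised px",(d>.012).sum(),m.sum())
print(np.nanpercentile(W[m][:,2],[50,90,97]))
E
```

```text
chassis mm [-137.9   25.2   81. ] F [-2.79  0.67  4.82] open -0.004 t 9.3667
tooly ang 81.07838662058272 tilt z [-1.e-04 -0.e+00 -1.e+00]
to start, tool mm [  0.2 179.8 -49. ]
raised px 9379 17672
[0.10849185 0.18633083 0.43135155]
```

View pics/side1.png

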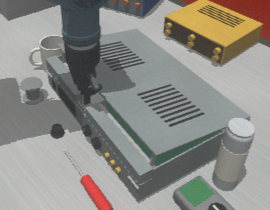

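The cover has sprung ajar: its free edge stands up behind the notch, with the hand still in it at about (90,100). I'll withdraw towards the robot, then up.

Call:
move_arm([
  [[0,2,0,-2,0],[0,5,0,-5,0],[0,10,0,-10,0],[0,18,0,-15,0],[0,30,0,-20,0],[0,45,0,-30,0],[0,60,0,-45,0],[0,75,0,-70,0],[0,85,0,-100,0],[0,90,0,-125,0]],
])

```text
time_s: 10.25
eef_pos: [0.3889, -0.0361, 0.2067]
eef_rot: [-0.001, 0.078, 0.997, 0.0]
wrist_force: [-0.4, -0.3, 0.8]
opening: 0.005
grasp_force: 0.0
```

Call:
move_arm([
  [[0,10,0,-15,0],[0,20,0,-25,0],[0,25,0,-30,0],[0,25,0,-30,0],[0,25,0,-30,0],[0,25,0,-30,0],[0,25,0,-30,0],[0,25,0,-30,0],[0,25,0,-30,0],[0,25,0,-30,0]],
])

```text
time_s: 11.08
eef_pos: [0.3664, -0.0329, 0.2354]
eef_rot: [-0.0, 0.078, 0.997, 0.0]
wrist_force: [0.6, -0.7, 0.2]
opening: 0.0
grasp_force: 0.0
```

```bash
python3 s.py
python3 - <<'E'
from h import *
im,W=cloud("side");cv2.imwrite("pics/side2.png",im)
a=np.deg2rad(81.083-90);X=np.array([np.cos(a),np.sin(a)]);Y=np.array([-np.sin(a),np.cos(a)]);C=np.array([.6123,-.0970])
L=np.stack([(W[...,:2]-C)@X,(W[...,:2]-C)@Y,W[...,2]],-1).reshape(-1,3)
s=L[(abs(L[:,1])<.2)&(abs(L[:,0])<.1)&(L[:,2]>.09)&(L[:,2]<.14)];print("cover slope",-np.polyfit(s[:,0],s[:,2],1)[0])
E
```

```text
chassis mm [-252.9   25.2  235.4] F [ 0.65 -0.66  0.24] open 0.0 t 11.0833
tooly ang 81.07732872323312 tilt z [-9.e-04  3.e-04 -1.e+00]
to start, tool mm [-115.   179.8  105.3]
cover slope 0.13927893294296897
```

View pics/side2.png

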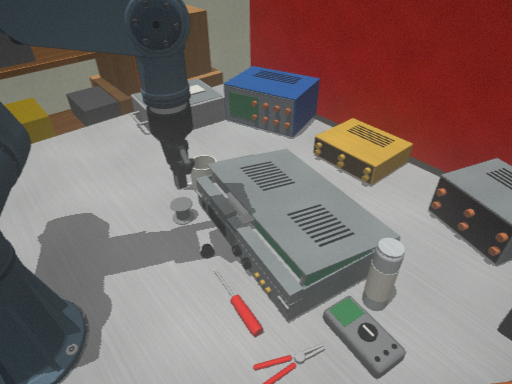

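The cover stands ajar at about 0.13 rad, with its free edge running from (200,170) to (300,275). The hand is clear and everything else is where it was.

```bash
python3 -c "
from bench import order
print(order.hand_in())"
```

```text
the job is handed in; nothing more can be done
None
```

The cover is ajar at about 0.13 rad: I slid the closed fingertip along the edge from its left end with about 5 to 6 N, felt the notch 24 mm left of the middle, pressed the catch there, withdrew clear of everything, and handed the job in at about 11 s.

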